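# Finish the chocolate tin pyramid and put in its back panel

### The arm

A 7-joint arm with a two-finger parallel gripper is mounted at the origin on the work surface. World frame = base frame: x ahead of the robot, y to its left, z up, the work surface at z = 0. Lengths are in m, angles in rad, forces in N, time in s.
With the tool pointing down it reaches from about 0.425 to 0.875 m from the base axis. Payload 9.9 kg.
Tool frame: the origin (TCP) lies on the front face of the gripper's body, between the roots of the fingers; the fingertips stand 73 mm ahead of it and the grasp point (between the pads) lies 54 mm ahead of it (tip_reach is the distance from the TCP to the fingertips, in m); z points along the fingers, y is the line along which they close (so a half turn about z gives the same grasp; the last joint's range is limited). The gripper opens to 85 mm and grips with 20 to 120 N. Pads are 22 mm wide; open, the fingers measure 114 mm over their backs; the gripper's body (76 mm by 85 mm) begins 54 mm behind the grasp point. The pads swing forward as they close: fully open they stand 13 mm farther back than shut.
Start: joints at [1.036, 0.576, 0.025, 1.437, -0.015, 1.129, -0.057], TCP at [0.294, -0.608, 0.304] pointing down, gripper open.
Joint ranges: [-2.76, 2.76], [-0.34, 2.15], [-1.52, 1.57], [0.19, 2.46], [-1.09, 4.23], [0.17, 1.99], [-2.82, 2.82]. Speed limits (rad/s): [2.22, 2.22, 3.01, 3.01, 3.14, 3.14, 3.14].

### API

Orientations are given as a unit quaternion [w, x, y, z].
In Python, from plant import * gives the robot as it stands.
- The arm moves only by the tool servo_tool, never from a script. Its argument "steps" is a list of rows, each a list of 7 numbers: the shift along the tool's x, y, z in mm, then the turn, a rotation vector about the tool's x, y, z in rad, then the opening, from -1 (shut) to 1 (fully open). In form: [[dx, dy, dz, wx, wy, wz, jaw], ...]. A call has 1 to 12 rows; each row shifts and turns the commanded pose from where the row before left it, along the tool's axes as they then stand; what a row does not reach is not made up. A row lasts 1/12 s, in which the tool goes at most 41.7 mm and 7.16 degrees, less where a joint would pass 70% of its speed; a pose out of reach is approached as far as the arm can. A call is refused whole if a number of a shift passes 41.7 or a number of a turn 0.125, either way. A call with a gripper value outside its range is refused whole. The fingers move at their own pace and stop on an object; the grip force is fixed at half the most. Time passes only in rows, so rows that do not move let the fingers close. It gives the time, the measured TCP pose, the force, the opening and the grip force at its end, in the units of the state.
- observe(): the state, without advancing time (a new reading comes with each control period).
- get_image(name): name is "side" or "top" or "wrist"; returns a dict with "color" (480x640x3 uint8, red, green, blue), "depth" (480x640 float32, m along the optical axis (not along the pixel's ray), 0 where there is no reading), "fx", "fy", "cx", "cy" (pixels), "k1" (the pictures are not rectified: a ray, as slopes to the right and down, at radius r is drawn at 1 + k1 r^2 times it, then the intrinsics apply), "rvec" (rotation vector, rad) and "tvec" (3), from world to camera coordinates, as OpenCV has them; the wrist camera has in their place "T_tool_cam" (4x4, takes a point from camera to tool coordinates, whose origin is the TCP and whose axes are the flange's). Camera axes: x right, y down, z forward; pixel columns grow to the right and rows downward; lengths in m; the calibration is good to about 2 mm. A picture is of the moment at which its call begins: read the wrist's pose just before it.
- hand_in(): hands the job in; it is judged then, once.
Trained networks look in a picture, given as the dict that the camera call returned (one of the last four; its "shot" number tells which), for a name from the list of things; names that differ only in an ending like _2 or _b are one class to them, and where a whole thing is asked for, a point or a joint stands for the part that bears it (a point fixed in the world has none). Each returns a list of dicts, best first, with "conf" (0 to 1); they miss things now and then, are a little off and sometimes report something else, mostly with a low value. They report only what shows in the picture. A call takes as long as a camera call. They do not tell look-alikes from the thing itself.
- silhouettes(picture, target): "region" (480x640 bool, what is visible of it) and "box" ([centre column, centre row, width, height] in pixels, round what is visible of it).
The state is a dict: "t": time; "joint_pos": joint angles; "joint_velocities": joint speeds; "tau": joint torques, N m; "position": TCP position; "ee_rot": TCP orientation; "wrist_force": force on the tool from outside, world axes, zero at the start; "torque": the same for the moment, N m; "width": finger opening in m; "grasp_force": force on a finger pad.
Only numpy, scipy, OpenCV 4.12 (cv2) and the standard library are available. Lean on these libraries where they do the work, as an engineer would, in place of code of your own. Each camera call takes 0.05 s, during which the arm holds its last target. There are 200 camera calls.

### The job

Finish the pyramid of chocolate tins on the white display stand: lay the brown tin from the wooden rack into the empty gap of the second row, then saddle the gold tin on top as the crown, all tins lying square and in line with those below. Last, take the blue panel from its grey holder and slide it upright all the way down into the wooden slot along the stand's edge, at the ends of the tins. Leave the green tin and everything else where they are.

Things in the scene. Friction and masses are not known exactly. Their poses are not given: they have to be found in the camera images.
- stand: white display stand, fixed, plate 135 x 176 x 8 mm; origin on the table under the middle of the pyramid; x along the tins towards the panel slot, y across the row, z up. All tins at x = 0. Bottom row in grooves at y = -46, 0, +46, centres at z = 30 mm; second row at y = -23, +23, z = 67.5; crown at y = 0, z = 105
- stand_gap (a point): centre of the empty second-row place (stand x = 0, y = -23, z = 67.5 mm): where the centre of the brown tin must come; axes as the stand
- stand_top (a point): centre of the crown place (stand x = 0, y = 0, z = 105 mm): where the centre of the gold tin must come; axes as the stand
- stand_slot (a point): middle of the floor of the stand's wooden slot (stand x = 64, y = 0, z = 8 mm); slot 11 mm wide in x, 128 mm long in y, 30 mm deep with a flared mouth whose lips end 37 mm above the floor; axes as the stand
- brown_tin: brown tin with cream band in the wooden rack, a lying chocolate tin, cylinder 44 mm in diameter and 54 mm long; origin at the tin's centre, x along its axis (it may have rolled about x)
- gold_tin: gold tin with cream band in the wooden rack, a lying chocolate tin, cylinder 44 mm in diameter and 54 mm long; origin at the tin's centre, x along its axis (it may have rolled about x)
- green_tin: green tin with cream band in the wooden rack, to be left there, a lying chocolate tin, cylinder 44 mm in diameter and 54 mm long; origin at the tin's centre, x along its axis (it may have rolled about x)
- second_tin: brown tin already lying in the second row at stand y = +23 mm, a lying chocolate tin, cylinder 44 mm in diameter and 54 mm long; origin at the tin's centre, x along its axis (it may have rolled about x)
- base_tin0: brown tin of the bottom row at stand y = -46 mm, a lying chocolate tin, cylinder 44 mm in diameter and 54 mm long; origin at the tin's centre, x along its axis (it may have rolled about x)
- base_tin1: brown tin of the bottom row at stand y = 0 mm, a lying chocolate tin, cylinder 44 mm in diameter and 54 mm long; origin at the tin's centre, x along its axis (it may have rolled about x)
- base_tin2: brown tin of the bottom row at stand y = 46 mm, a lying chocolate tin, cylinder 44 mm in diameter and 54 mm long; origin at the tin's centre, x along its axis (it may have rolled about x)
- rack: wooden rack, fixed, plate 70 x 215 x 8 mm with 6 mm ribs; holds three tins side by side 66 mm apart along its y, their axes along its x, centres 30 mm above the table; origin on the table under its middle
- holder: grey block, fixed, 70 x 146 mm, with an upright slot (10.5 mm wide, 30 mm deep, floor 8 mm above the table, lips up to 45 mm above the table) in which the panel waits; origin on the table under the slot's middle, y along the slot
- panel: blue display panel with cream and gold decoration, 8 mm thick (its x), 120 mm wide (its y), 160 mm tall (its z), the same either way round; origin at the middle of its lower edge; starts upright in the holder (may lean a few degrees) with its top 168 mm above the table
- bowl: clear bowl, 170 mm across and 80 mm high, origin at its foot
- spray_bottle: spray bottle with red head, 203 mm high, 76 mm across, origin at its foot
- scraper: black scraper with white handle lying flat, 75 x 110 x 16 mm, origin under its middle
- jar: amber jar, 60 mm across, 75 mm high, origin at its foot
- mould: clear chocolate mould lying flat, 135 x 275 x 22 mm, origin under its middle
Not all that is in view belongs to the job. Leave any purple look-alike of the brown_tin alone. There is more than one size of the panel; the job needs the smaller.

How it is judged:
By the outcome, as a careful person would: the job done as asked, in the order asked, and still so for the second after the job is handed in, with the robot touching nothing.
It also fails if it takes over 67 s, if anything falls off the work surface, if the arm or the gripper's body presses on something with over 40 N, if the wrist force passes 120 N, or if a joint passes its speed limit or range.

## Working session

There is one attempt and no reset: what is moved stays moved. The work goes in short steps, Python scripts to look and compute and a tool call to move; the robot and the scene stay as the last step left them, time stands still between calls to the robot, and variables do not carry over. Pictures are saved under pics/ and viewed, at most 10 in all, crops included, and the job is handed in when it is done.

Besides the shell and the picture viewer there is one more tool, called after ">>>" as a command line: name --pt "numbers of a row" for each row, then --argument value for the rest. servo_tool: Moves the arm, as the interface text tells. Its arguments: {"type":"object","properties":{"steps":{"type":"array"}},"required":["steps"]}

```bash
ls; mkdir -p pics
cat > h.py <<'E'
from plant import *
import numpy as np, cv2
from scipy.spatial.transform import Rotation as R
def Tcam(im,s=None):
    if "rvec" in im:
        M=np.eye(4);M[:3,:3]=cv2.Rodrigues(np.array(im["rvec"],float))[0];M[:3,3]=np.ravel(im["tvec"]);return np.linalg.inv(M)
    q=s["ee_rot"];T=np.eye(4);T[:3,:3]=R.from_quat([q[1],q[2],q[3],q[0]]).as_matrix();T[:3,3]=s["position"]
    return T@np.array(im["T_tool_cam"])
def cloud(im,s=None):
    K=np.array([[im["fx"],0,im["cx"]],[0,im["fy"],im["cy"]],[0,0,1.]])
    v,u=np.mgrid[:480,:640]
    p=cv2.undistortPoints(np.stack([u,v],-1).reshape(-1,1,2).astype(float),K,np.array([im["k1"],0,0,0.])).reshape(480,640,2)
    d=im["depth"];P=np.dstack([p*d[...,None],d])
    T=Tcam(im,s);W=P@T[:3,:3].T+T[:3,3];W[d==0]=np.nan
    return W
def save(im,n,box=None,sc=1):
    c=im["color"][...,::-1]
    if box: c=c[box[1]:box[3],box[0]:box[2]]
    cv2.imwrite("pics/"+n,cv2.resize(c,None,fx=sc,fy=sc,interpolation=cv2.INTER_CUBIC))
E
python3 - <<'E'
from h import *
s=observe();print(s)
for n in("top","side"):
    im=get_image(n);save(im,n+"0.png");np.savez(n+"0.npz",W=cloud(im),c=im["color"])
    W=cloud(im)
    for t in["stand","rack","holder","panel","brown_tin","gold_tin","green_tin"]:
        for r in silhouettes(im,t)[:4]:
            w=W[r["region"]];print(n,t,round(r["conf"],2),np.round(r["box"]),np.round(np.nanmedian(w,0),3))
E
```

```text
pics
{'t': 0.0, 'joint_pos': array([ 1.03620342,  0.57652426,  0.02481964,  1.43789187, -0.01501408,
        1.12897841, -0.05647277]), 'joint_velocities': array([-1.67449334e-04, -2.22396396e-06,  1.71495875e-03,  7.60468813e-04,
       -1.67894080e-03,  5.57074412e-05, -1.03767981e-03]), 'tau': array([-8.62612378e-04, -7.65769601e+01,  2.25039124e+00, -2.85971260e+01,
        1.53684377e-02,  1.25168593e-02,  2.53839420e-05]), 'position': array([ 0.29397083, -0.60726749,  0.30305296]), 'ee_rot': array([-7.81533933e-04,  9.74696764e-01,  2.23529783e-01, -2.08997712e-04]), 'wrist_force': array([ 0.32443406, -0.05517031, -0.59761986]), 'torque': array([-0.00123998, -0.01621132,  0.03692235]), 'grasp_force': 0.0, 'width': 0.08540334977192404}
top stand 0.6 [236. 237.  74.  58.] [0.599 0.232 0.011]
top rack 0.9 [392. 286.  90.  41.] [ 0.448 -0.124  0.009]
top rack 0.26 [528. 294. 122.  63.] [ 0.447 -0.473  0.023]
top holder 0.94 [414. 215.  63.  27.] [ 0.635 -0.193  0.013]
top panel 0.95 [419. 201.  64.  26.] [ 0.648 -0.2    0.125]
top panel 0.71 [252. 144.  18.  89.] [0.765 0.202 0.154
[... 164 characters left out ...]
 [0.593 0.278 0.01 ]
side rack 0.6 [378. 251.  53.  40.] [ 0.433 -0.058  0.007]
side holder 0.6 [343. 207.  38.  36.] [ 0.634 -0.178  0.011]
side panel 0.67 [348. 182.  19.  50.] [ 0.647 -0.19   0.106]
side panel 0.63 [216. 230.  50.  78.] [0.766 0.212 0.113]
side brown_tin 0.65 [374. 288.  24.  25.] [0.349 0.032 0.035]
side brown_tin 0.62 [372. 251.  20.  26.] [ 0.44  -0.064  0.041]
side gold_tin 0.71 [392. 227.  16.  20.] [ 0.462 -0.191  0.04 ]
side green_tin 0.71 [186. 362.  82.  67.] [0.536 0.51  0.035]
side green_tin 0.68 [249. 305.  22.  22.] [0.541 0.301 0.042]
side green_tin 0.62 [259. 298.  77.  66.] [0.595 0.281 0.01 ]
side green_tin 0.6 [381. 238.  22.  20.] [ 0.449 -0.127  0.041]
```

View pics/top0.png

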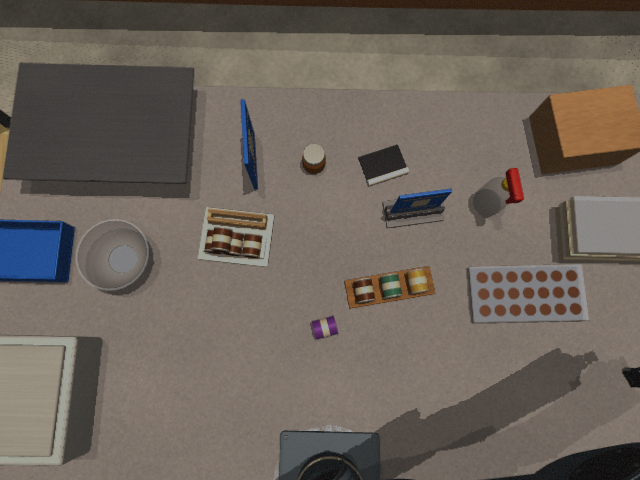

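View pics/side0.png

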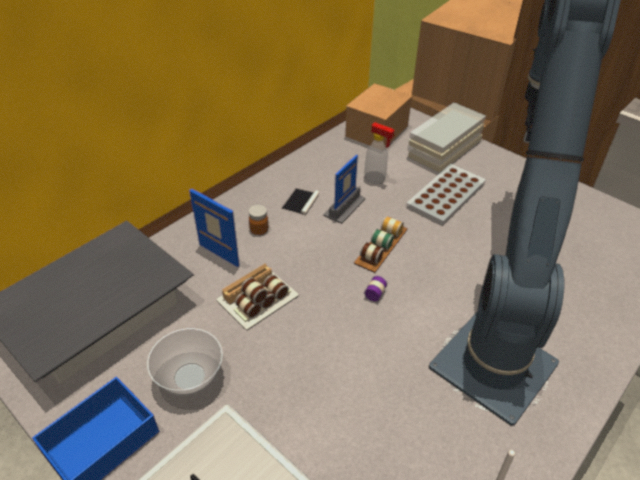

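Pictures: the rack holds brown at top-view (364,291), green (390,286) and gold (417,281). The purple look-alike lies loose at (324,328). Of the two blue panels, the smaller is in the grey holder at (420,202); the larger stands free at (249,144). The stand is at (236,237), with its slot on the far (+x) side.

Run:
```python
from h import *
im=get_image("top");W=cloud(im)
c=im["color"][215:315,330:450];save(im,"crop1.png",(190,170,460,345),2.9)
def rect(m,zlo,zhi,name):
    p=W[m];p=p[(p[:,2]>zlo)&(p[:,2]<zhi)]
    r=cv2.minAreaRect((p[:,:2]*1000).astype(np.float32));print(name,len(p),np.round(r[0]),np.round(r[1]),round(r[2],1),p[:,2].mean())
for t,zl,zh in[("stand",.004,.2),("rack",.004,.1),("holder",.004,.07),("panel",.06,.2)]:
    r=silhouettes(im,t)[0];m=r["region"];rect(m,zl,zh,t)
# per-box region cloud for tins tops
for nm,(u0,v0,u1,v1) in dict(rack=(340,262,440,310),stand=(195,203,277,268),hold=(380,183,455,230)).items():
    b=np.zeros((480,640),bool);b[v0:v1,u0:u1]=1
    rect(b&np.isfinite(W[...,2]),.02 if nm!='hold' else .1,.2,nm+"_high");rect(b&np.isfinite(W[...,2]),.005,.2,nm+"_all")
```

```text
stand 2239 [575. 242.] [176. 136.] 85.0 0.01882434962261064
rack 1045 [ 457. -143.] [ 71. 216.] 11.3 0.010512564808034636
holder 944 [ 651. -203.] [ 70. 148.] 8.1 0.021509110470933502
panel 423 [775. 202.] [153.  10.] 3.0 0.1353661247296618
rack_high 1296 [ 457. -143.] [ 55. 177.] 11.1 0.047573035281981674
rack_all 2537 [ 460. -144.] [116. 245.] 1.3 0.028761050448949506
stand_high 2026 [578. 241.] [145. 107.] 85.0 0.05258564354077875
stand_all 3628 [579. 244.] [165. 206.] 1.5 0.03364346084403387
hold_high 546 [ 651. -203.] [ 10. 120.] 9.4 0.14585164245605065
hold_all 1923 [ 666. -215.] [189. 123.] 89.8 0.06329227039483924
```

View pics/crop1.png

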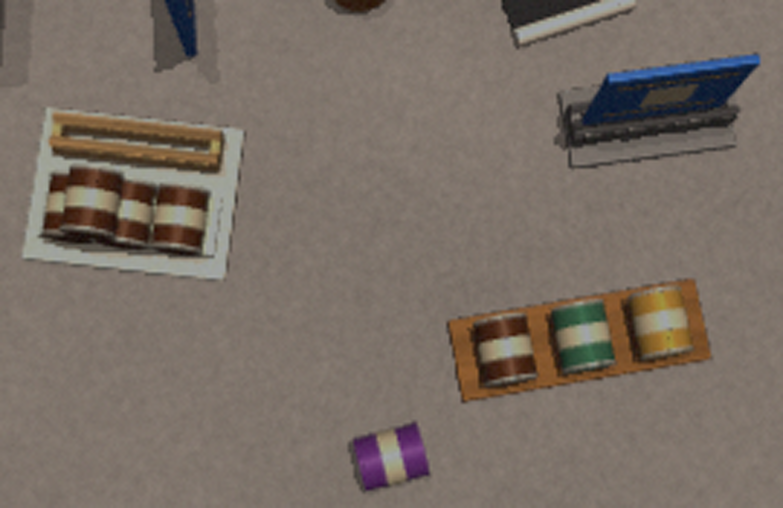

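```bash
cat >> h.py <<'E'
def plan(tx,ty,tz,phi,n,jaw):
    "rows (tool axes) from the present pose to TCP target (mm) with tool x at yaw phi deg, pointing down"
    s=observe();q=s["ee_rot"];r0=R.from_quat([q[1],q[2],q[3],q[0]]);p0=np.array(s["position"])*1000
    r1=R.from_euler("z",phi,degrees=True)*R.from_euler("x",180,degrees=True)
    w=(r0.inv()*r1).as_rotvec()/n;d=(np.array([tx,ty,tz])-p0)/n
    print("from",np.round(p0,1),"phi",round(np.degrees(np.arctan2(*r0.as_matrix()[1::-1,0])),2),"w/row",np.round(w,3))
    r=r0;print([[*np.round((r*R.from_rotvec(w*k)).inv().apply(d),1).tolist(),*np.round(w,4).tolist(),jaw] for k in range(n)])
E
python3 - <<'E'
from h import *
im=get_image("wrist");print(np.round(im["T_tool_cam"],3),im["fx"],im["k1"])
plan(444,-78,240,101.2,20,1)
E
```

```text
[[-0.001 -0.949 -0.317  0.082]
 [ 1.    -0.002  0.001  0.   ]
 [-0.001 -0.317  0.949 -0.071]
 [ 0.     0.     0.     1.   ]] 414.7863206421177 -0.03338629252122535
from [ 294.1 -607.6  303.9] phi 25.83 w/row [-0.    -0.    -0.066]
[[18.3, -20.6, 3.2, -0.0, -0.0, -0.0658, 1], [19.6, -19.3, 3.2, -0.0, -0.0, -0.0658, 1], [20.8, -18.0, 3.2, -0.0, -0.0, -0.0658, 1], [22.0, -16.6, 3.2, -0.0, -0.0, -0.0658, 1], [23.0, -15.1, 3.2, -0.0, -0.0, -0.0658, 1], [23.9, -13.6, 3.2, -0.0, -0.0, -0.0658, 1], [24.8, -12.0, 3.2, -0.0, -0.0, -0.0658, 1], [25.5, -10.3, 3.2, -0.0, -0.0, -0.0658, 1], [26.1, -8.6, 3.2, -0.0, -0.0, -0.0658, 1], [26.6, -6.9, 3.2, -0.0, -0.0, -0.0658, 1], [27.0, -5.1, 3.2, -0.0, -0.0, -0.0658, 1], [27.3, -3.3, 3.2, -0.0, -0.0, -0.0658, 1], [27.5, -1.5, 3.2, -0.0, -0.0, -0.0658, 1], [27.5, 0.3, 3.2, -0.0, -0.0, -0.0658, 1], [27.4, 2.1, 3.2, -0.0, -0.0, -0.0658, 1], [27.2, 3.9, 3.2, -0.0, -0.0, -0.0658, 1], [26.9, 5.7, 3.2, -0.0, -0.0, -0.0658, 1], [26.5, 7.4, 3.2, -0.0, -0.0, -0.0658, 1], [25.9, 9.2, 3.2, -0.0, -0.0, -0.0658, 1], [25.3, 10.9, 3.2, -0.0, -0.0, -0.0658, 1]]
```

>>> servo_tool --pt "18.3 -20.6 3.2 0 0 -0.0658 1" --pt "19.6 -19.3 3.2 0 0 -0.0658 1" --pt "20.8 -18 3.2 0 0 -0.0658 1" --pt "22 -16.6 3.2 0 0 -0.0658 1" --pt "23 -15.1 3.2 0 0 -0.0658 1" --pt "23.9 -13.6 3.2 0 0 -0.0658 1" --pt "24.8 -12 3.2 0 0 -0.0658 1" --pt "25.5 -10.3 3.2 0 0 -0.0658 1" --pt "26.1 -8.6 3.2 0 0 -0.0658 1" --pt "26.6 -6.9 3.2 0 0 -0.0658 1"

```text
t: 1.93
position: [0.3691, -0.3416, 0.272]
ee_rot: [0.0, 0.849, 0.528, 0.0]
wrist_force: [1.1, 0.3, 0.1]
width: 0.0853
grasp_force: 0.0
```

>>> servo_tool --pt "27 -5.1 3.2 0 0 -0.0658 1" --pt "27.3 -3.3 3.2 0 0 -0.0658 1" --pt "27.5 -1.5 3.2 0 0 -0.0658 1" --pt "27.5 0.3 3.2 0 0 -0.0658 1" --pt "27.4 2.1 3.2 0 0 -0.0658 1" --pt "27.2 3.9 3.2 0 0 -0.0658 1" --pt "26.9 5.7 3.2 0 0 -0.0658 1" --pt "26.5 7.4 3.2 0 0 -0.0658 1" --pt "25.9 9.2 3.2 0 0 -0.0658 1" --pt "25.3 10.9 3.2 0 0 -0.0658 1" --pt "0 0 0 0 0 0 1"

```text
t: 2.85
position: [0.4452, -0.0731, 0.24]
ee_rot: [-0.0, 0.631, 0.776, 0.002]
wrist_force: [-0.2, -0.4, 0.2]
width: 0.0853
grasp_force: 0.0
```

```bash
cat >> h.py <<'E'
def wrist(n,box=None,sc=1):
    s=observe();im=get_image("wrist");save(im,n,box,sc);return s,im,cloud(im,s)
def rect(p,name):
    r=cv2.minAreaRect((p[:,:2]*1000).astype(np.float32));print(name,len(p),np.round(r[0],1),np.round(r[1],1),round(r[2],1),"z",np.round(np.percentile(p[:,2],[2,98]),4))
E
python3 - <<'E'
from h import *
s,im,W=wrist("w1.png")
for t in("brown_tin","green_tin","gold_tin","rack"):
    for r in silhouettes(im,t)[:3]:
        p=W[r["region"]];p=p[np.isfinite(p[:,2])];print(t,round(r["conf"],2),np.round(r["box"]));
        if t=="rack":rect(p,"rack")
        else:
            q=p[p[:,2]>.036];rect(q,"z>.036");rect(p[p[:,2]>.047],"z>.047")
E
```

```text
brown_tin 0.9 [311. 223.  79.  62.]
z>.036 4792 [442.8 -76.3] [54.  42.8] 10.9 z [0.0377 0.0537]
z>.047 3476 [442.9 -76.4] [54.  32.2] 10.8 z [0.0473 0.0538]
brown_tin 0.6 [204.  54.  79. 101.]
z>.036 5537 [354.1  16.8] [38.3 54.5] 15.5 z [0.0365 0.0458]Traceback (most recent call last):
  File "<stdin>", line 8, in <module>
  File "h.py", line 30, in rect
    r=cv2.minAreaRect((p[:,:2]*1000).astype(np.float32));print(name,len(p),np.round(r[0],1),np.round(r[1],1),round(r[2],1),"z",np.round(np.percentile(p[:,2],[2,98]),4))
                                                                                                                                        ~~~~~~~~~~~~~^^^^^^^^^^^^^^^
    return _quantile_unchecked(
        a, q, axis, out, overwrite_input, method, keepdims, weights)
    return _ureduce(a,
                    func=_quantile_ureduce_func,
    ...<5 lines>...
                    overwrite_input=overwrite_input,
                    method=method)
    r = func(a, **kwargs)
    result = _quantile(arr,
                       quantiles=q,
    ...<2 lines>...
                       out=out,
                       weights=wgt)
    slices_having_nans = np.isnan(arr[-1, ...])
                                  ~~~^^^^^^^^^
IndexError: index -1 is out of bounds for axis 0 with size 0
```

View pics/w1.png

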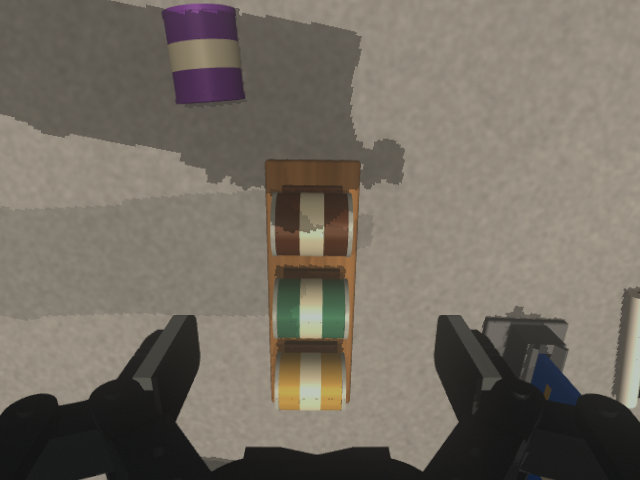

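Run:
```python
from h import *
plan(443.0,-76.6,84,100.9,6,1)
```

```text
from [443.9 -77.3 239.9] phi 101.34 w/row [ 0.    -0.     0.001]
[[0.1, -0.1, 26.0, 0.0, -0.0, 0.0013, 1], [0.2, -0.1, 26.0, 0.0, -0.0, 0.0013, 1], [0.2, -0.1, 26.0, 0.0, -0.0, 0.0013, 1], [0.2, -0.1, 26.0, 0.0, -0.0, 0.0013, 1], [0.2, -0.1, 26.0, 0.0, -0.0, 0.0013, 1], [0.2, -0.1, 26.0, 0.0, -0.0, 0.0013, 1]]
```

>>> servo_tool --pt "0.2 -0.1 26 0 0 0.0013 1" --pt "0.2 -0.1 26 0 0 0.0013 1" --pt "0.2 -0.1 26 0 0 0.0013 1" --pt "0.2 -0.1 26 0 0 0.0013 1" --pt "0.2 -0.1 26 0 0 0.0013 1" --pt "0.2 -0.1 26 0 0 0.0013 1" --pt "0 0 0 0 0 0 1" --pt "0 0 0 0 0 0 -1" --pt "0 0 0 0 0 0 -1" --pt "0 0 0 0 0 0 -1" --pt "0 0 0 0 0 0 -1" --pt "0 0 0 0 0 0 -1"

```text
t: 3.95
position: [0.4436, -0.0776, 0.0855]
ee_rot: [0.001, 0.638, 0.77, 0.001]
wrist_force: [-1.2, -1.1, 9.5]
width: 0.0533
grasp_force: 63.2
```

>>> servo_tool --pt "0 0 -15 0 0 0 -1" --pt "0 0 -35 0 0 0 -1" --pt "0 0 -35 0 0 0 -1"

```text
t: 4.2
position: [0.4421, -0.077, 0.1702]
ee_rot: [-0.001, 0.637, 0.771, -0.0]
wrist_force: [0.6, -0.4, -2.3]
width: 0.0537
grasp_force: 63.4
```

Run:
```python
from h import *
s=observe();print(s["wrist_force"],s["torque"],s["width"])
plan(552,225,280,85,12,-1)
```

```text
[ 0.58434957 -0.36573126 -2.26891917] [-0.06732869 -0.00524823  0.01064644] 0.05369226904246583
from [442.1 -77.  170.2] phi 100.8 w/row [-0.    -0.     0.023]
[[23.0, 13.7, -9.2, -0.0002, -0.0, 0.023, -1], [23.3, 13.2, -9.2, -0.0002, -0.0, 0.023, -1], [23.6, 12.6, -9.2, -0.0002, -0.0, 0.023, -1], [23.9, 12.1, -9.2, -0.0002, -0.0, 0.023, -1], [24.2, 11.5, -9.2, -0.0002, -0.0, 0.023, -1], [24.4, 11.0, -9.2, -0.0002, -0.0, 0.023, -1], [24.7, 10.4, -9.2, -0.0002, -0.0, 0.023, -1], [24.9, 9.8, -9.2, -0.0002, -0.0, 0.023, -1], [25.1, 9.3, -9.2, -0.0002, -0.0, 0.023, -1], [25.3, 8.7, -9.2, -0.0002, -0.0, 0.023, -1], [25.5, 8.1, -9.2, -0.0002, -0.0, 0.023, -1], [25.7, 7.5, -9.1, -0.0002, -0.0, 0.023, -1]]
```

>>> servo_tool --pt "23 13.7 -9.2 0 0 0.023 -1" --pt "23.3 13.2 -9.2 0 0 0.023 -1" --pt "23.6 12.6 -9.2 0 0 0.023 -1" --pt "23.9 12.1 -9.2 0 0 0.023 -1" --pt "24.2 11.5 -9.2 0 0 0.023 -1" --pt "24.4 11 -9.2 0 0 0.023 -1" --pt "24.7 10.4 -9.2 0 0 0.023 -1" --pt "24.9 9.8 -9.2 0 0 0.023 -1" --pt "25.1 9.3 -9.2 0 0 0.023 -1" --pt "25.3 8.7 -9.2 0 0 0.023 -1" --pt "25.5 8.1 -9.2 0 0 0.023 -1" --pt "25.7 7.5 -9.1 0 0 0.023 -1"

```text
t: 5.2
position: [0.5528, 0.2257, 0.2809]
ee_rot: [0.0, 0.738, 0.675, 0.001]
wrist_force: [0.4, 0.6, -1.0]
width: 0.0531
grasp_force: 63.5
```

>>> servo_tool --pt "0 0 0 0 0 0 -1" --pt "0 0 0 0 0 0 -1"

```text
t: 5.37
position: [0.5526, 0.2264, 0.2804]
ee_rot: [-0.0, 0.737, 0.676, 0.001]
wrist_force: [0.3, 0.1, -1.5]
width: 0.0535
grasp_force: 63.4
```

Run:
```python
from h import *
s,im,W=wrist("w2.png");print(s["position"])
np.savez("w2.npz",W=W,c=im["color"])
for t in("second_tin","base_tin0","stand","brown_tin"):
    for r in silhouettes(im,t)[:6]:
        p=W[r["region"]];p=p[np.isfinite(p[:,2])];print(t,round(r["conf"],2),np.round(r["box"]));rect(p,t)
```

```text
[0.55261476 0.22643887 0.28043472]
second_tin 0.66 [312. 159.  87.  67.]
second_tin 5640 [552.1 264.3] [54.1 72.2] 82.7 z [0.0698 0.0911]
base_tin0 0.66 [313. 238.  72.  53.]
base_tin0 3738 [546.5 194.4] [56.  54.1] 85.2 z [0.0319 0.0536]
base_tin0 0.64 [312. 110.  82.  36.]
base_tin0 2768 [555.4 301.2] [24.7 61.4] 85.0 z [0.0353 0.0539]
base_tin0 0.58 [312. 201.  82.  20.]
base_tin0 1322 [551.3 230.1] [24.6 57.2] 84.1 z [0.0399 0.0532]
stand 0.62 [341. 168. 172. 213.]
stand 20785 [573.8 241.4] [182.2 140. ] 85.1 z [0.0069 0.0466]
stand 0.31 [496. 474.  11.  11.]
stand 100 [664.5  49.7] [  9.1 349.6] 20.7 z [0.0077 0.271 ]
brown_tin 0.95 [317. 343. 179. 131.]
brown_tin 23092 [549.6 118.2] [147.7 267.1] 19.7 z [0.2225 0.2483]
```

View pics/w2.png

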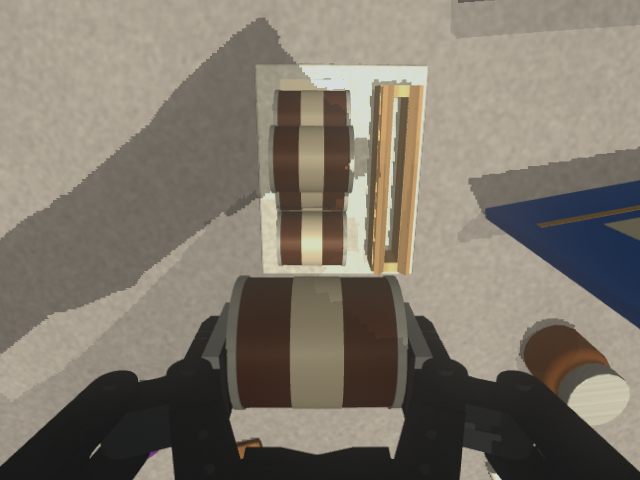

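```bash
cat >> h.py <<'E'
from scipy.optimize import least_squares
def tinfit(W,reg,yaw,name="",zlim=(0,1)):
    "centre of a lying tin with axis at yaw deg, from its visible surface"
    m=cv2.erode(reg.astype(np.uint8),np.ones((3,3)))>0
    p=W[m];p=p[np.isfinite(p[:,2])]*1000;p=p[(p[:,2]>zlim[0]*1000)&(p[:,2]<zlim[1]*1000)]
    med=np.median(p,0);p=p[np.linalg.norm(p-med,axis=1)<45]
    def f(a):
        y=np.radians(a[2]);return np.hypot(-(p[:,0]-med[0])*np.sin(y)+(p[:,1]-med[1])*np.cos(y)-a[0],p[:,2]-a[1])-22
    a=least_squares(f,[0,med[2]-18,yaw],loss="soft_l1").x
    y=np.radians(a[2]);ex=np.array([np.cos(y),np.sin(y)]);ey=np.array([-ex[1],ex[0]])
    X=(p[:,:2]-med[:2])@ex;lo,hi=np.percentile(X,[.3,99.7])
    c=med[:2]+ex*(lo+hi)/2+ey*a[0]
    print(name,"centre",np.round(c,1),"z",round(a[1],1),"yaw",round(a[2],2),"len",round(hi-lo,1),"res",round(np.std(f(a)),2))
    return c
E
python3 - <<'E'
from h import *
s=observe();im=get_image("wrist");W=cloud(im,s)
for t in("second_tin","base_tin0","brown_tin"):
    for r in silhouettes(im,t)[:3]: tinfit(W,r["region"],-5,t+str(np.round(r["box"][:2])))
q=s["ee_rot"];print(s["position"],R.from_quat([q[1],q[2],q[3],q[0]]).as_matrix()[:,1])
# plate
w=W.reshape(-1,3)*1000;c=im["color"].reshape(-1,3).astype(int)
m=(w[:,2]>5)&(w[:,2]<14)&(abs(w[:,0]-575)<110)&(abs(w[:,1]-242)<120);rect(w[m]/1000,"plate")
m=(w[:,2]>30)&(w[:,2]<60)&(w[:,0]>590)&(w[:,0]<680)&(abs(w[:,1]-240)<90);rect(w[m]/1000,"slot")
E
```

```text
base_tin0[312. 195.] centre [551.2 245.5] z 30.8 yaw -5.43 len 51.7 res 0.56
base_tin0[311. 104.] centre [555.2 291. ] z 30.9 yaw -5.21 len 52.5 res 0.64
base_tin0[313. 236.] centre [546.9 199.7] z 30.9 yaw -5.3 len 52.3 res 0.64
brown_tin[318. 342.] centre [552.9 224.2] z 224.5 yaw -5.16 len 52.9 res 0.57
[0.55261187 0.22337162 0.27921483] [ 9.96021474e-01 -8.91131174e-02 -2.75260549e-04]
plate 12623 [573.7 243.8] [175.5 135.9] 84.8 z [0.007  0.0123]
slot 6127 [614.4 239.4] [144.1  30.4] 84.6 z [0.0317 0.0471]
```

>>> servo_tool --pt "-0.5 -0.9 20 0 0 0 -1" --pt "-0.5 -0.9 24 0 0 0 -1" --pt "-0.5 -0.9 24 0 0 0 -1" --pt "-0.5 -1 24 0 0 0 -1" --pt "0 0 24 0 0 0 -1" --pt "0 0 20 0 0 0 -1" --pt "0 0 8 0 0 0 -1" --pt "0 0 0 0 0 0 -1" --pt "0 0 0 0 0 0 -1"

```text
t: 6.57
position: [0.5491, 0.2232, 0.1356]
ee_rot: [-0.0, 0.737, 0.675, -0.0]
wrist_force: [-0.4, 0.7, 0.4]
width: 0.0535
grasp_force: 63.4
```

Run:
```python
from h import *
s,im,W=wrist("w3.png");print(s["position"],s["wrist_force"])
for t in("second_tin","brown_tin","base_tin0"):
    for r in silhouettes(im,t)[:4]: tinfit(W,r["region"],-5,t+str(np.round(r["box"])))
```

```text
[0.54913537 0.2232408  0.13555528] [-0.37476123  0.73428425  0.42459755]
second_tin[315. 205. 183. 132.] centre [553.2 268.4] z 68.3 yaw -5.23 len 53.0 res 0.55
second_tin[373. 202. 313. 351.] centre [613.2 287.8] z 24.4 yaw -83.7 len 82.8 res 5.75
brown_tin[317. 342. 178. 136.] centre [549.4 224.1] z 80.8 yaw -5.07 len 52.9 res 0.57
base_tin0[317. 274. 135.  10.] centre [551.7 252.9] z 36.8 yaw -5.24 len 51.7 res 0.27
base_tin0[316. 109. 152.  73.] centre [555.4 291.2] z 30.8 yaw -5.18 len 53.3 res 0.59
```

View pics/w3.png

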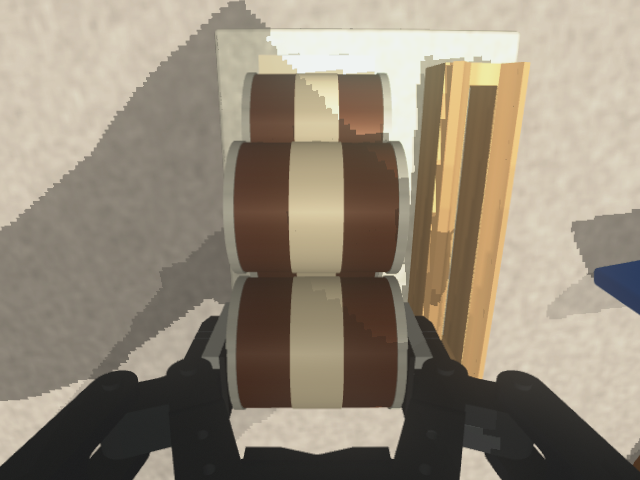

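>>> servo_tool --pt "-1.5 -0.3 4 0 0 0 -1" --pt "0 0 4.5 0 0 0 -1" --pt "0 0 3 0 0 0 -1" --pt "0 0 1 0 0 0 -1" --pt "0 0 0 0 0 0 -1"

```text
t: 7.18
position: [0.5486, 0.2221, 0.1231]
ee_rot: [-0.0, 0.737, 0.675, 0.0]
wrist_force: [-1.5, 0.6, 6.3]
width: 0.0532
grasp_force: 64.3
```

>>> servo_tool --pt "0 0 0 0 0 0 0.32" --pt "0 0 0 0 0 0 0.4" --pt "0 0 0 0 0 0 0.6" --pt "0 0 0 0 0 0 0.6" --pt "0 0 -15 0 0 0 0.6" --pt "0 0 -30 0 0 0 0.8" --pt "0 0 -35 0 0 0 1" --pt "0 0 -35 0 0 0 1" --pt "0 0 -20 0 0 0 1" --pt "0 0 0 0 0 0 1"

```text
t: 8.02
position: [0.5501, 0.2226, 0.2625]
ee_rot: [0.001, 0.738, 0.675, 0.004]
wrist_force: [0.5, -0.3, -0.2]
width: 0.0852
grasp_force: 0.0
```

Run:
```python
from h import *
s,im,W=wrist("w4.png");print(s["position"],s["width"])
for t in("second_tin","base_tin0"):
    for r in silhouettes(im,t)[:4]: tinfit(W,r["region"],-5,t+str(np.round(r["box"])))
plan(469,-206,240,100.9,18,1)
```

```text
[0.55009566 0.22261838 0.26250274] 0.08523520732588948
second_tin[312. 155.  91.  72.] centre [553.3 268.5] z 68.2 yaw -5.17 len 52.1 res 0.61
base_tin0[315. 265.  75.  10.] centre [546.7 200.3] z 31.0 yaw -5.25 len 51.3 res 0.45
base_tin0[314. 105.  85.  41.] centre [555.1 291.3] z 30.8 yaw -5.22 len 52.2 res 0.64
from [548.3 221.4 257.2] phi 84.96 w/row [-0.     0.    -0.015]
[[-24.0, -2.3, 1.0, -0.0, 0.0, -0.0155, 1], [-24.0, -2.7, 1.0, -0.0, 0.0, -0.0155, 1], [-24.0, -3.0, 1.0, -0.0, 0.0, -0.0155, 1], [-23.9, -3.4, 1.0, -0.0, 0.0, -0.0155, 1], [-23.8, -3.8, 1.0, -0.0, 0.0, -0.0155, 1], [-23.8, -4.1, 1.0, -0.0, 0.0, -0.0155, 1], [-23.7, -4.5, 1.0, -0.0, 0.0, -0.0155, 1], [-23.6, -4.9, 1.0, -0.0, 0.0, -0.0155, 1], [-23.6, -5.2, 1.0, -0.0, 0.0, -0.0155, 1], [-23.5, -5.6, 1.0, -0.0, 0.0, -0.0155, 1], [-23.4, -6.0, 1.0, -0.0, 0.0, -0.0155, 1], [-23.3, -6.3, 1.0, -0.0, 0.0, -0.0155, 1], [-23.2, -6.7, 1.0, -0.0, 0.0, -0.0155, 1], [-23.1, -7.1, 1.0, -0.0, 0.0, -0.0155, 1], [-23.0, -7.4, 1.0, -0.0, 0.0, -0.0155, 1], [-22.9, -7.8, 1.0, -0.0, 0.0, -0.0155, 1], [-22.7, -8.1, 1.0, -0.0, 0.0, -0.0155, 1], [-22.6, -8.5, 1.0, -0.0, 0.0, -0.0155, 1]]
```

>>> servo_tool --pt "-24 -2.3 1 0 0 -0.0155 1" --pt "-24 -2.7 1 0 0 -0.0155 1" --pt "-24 -3 1 0 0 -0.0155 1" --pt "-23.9 -3.4 1 0 0 -0.0155 1" --pt "-23.8 -3.8 1 0 0 -0.0155 1" --pt "-23.8 -4.1 1 0 0 -0.0155 1" --pt "-23.7 -4.5 1 0 0 -0.0155 1" --pt "-23.6 -4.9 1 0 0 -0.0155 1" --pt "-23.6 -5.2 1 0 0 -0.0155 1"

```text
t: 8.92
position: [0.508, 0.0068, 0.2471]
ee_rot: [-0.001, 0.688, 0.725, -0.001]
wrist_force: [1.5, -0.3, 0.3]
width: 0.0853
grasp_force: 0.0
```

>>> servo_tool --pt "-23.5 -5.6 1 0 0 -0.0155 1" --pt "-23.4 -6 1 0 0 -0.0155 1" --pt "-23.3 -6.3 1 0 0 -0.0155 1" --pt "-23.2 -6.7 1 0 0 -0.0155 1" --pt "-23.1 -7.1 1 0 0 -0.0155 1" --pt "-23 -7.4 1 0 0 -0.0155 1" --pt "-22.9 -7.8 1 0 0 -0.0155 1" --pt "-22.7 -8.1 1 0 0 -0.0155 1" --pt "-22.6 -8.5 1 0 0 -0.0155 1" --pt "0 0 0 0 0 0 1" --pt "0 0 0 0 0 0 1"

```text
t: 9.83
position: [0.4684, -0.2069, 0.2382]
ee_rot: [-0.001, 0.638, 0.77, -0.0]
wrist_force: [-0.3, 1.0, -0.3]
width: 0.0852
grasp_force: 0.0
```

Run:
```python
from h import *
s,im,W=wrist("w5.png");print(s["position"])
ok=None
for t in("gold_tin","panel","holder"):
    for r in silhouettes(im,t)[:2]:
        print(t,round(r["conf"],2),np.round(r["box"]))
        if t=="gold_tin":
            c=tinfit(W,r["region"],11,t)
            plan(c[0],c[1],85,100.9,6,1)
im=get_image("side");W=cloud(im);save(im,"s2.png",(200,250,320,340),5)
for r in silhouettes(im,"second_tin")[:4]: tinfit(W,r["region"],-5,str(np.round(r["box"])),(.06,.12))
```

```text
[ 0.46836697 -0.20685874  0.23816285]
gold_tin 0.9 [321. 220.  88.  68.]
gold_tin centre [ 468.4 -206.5] z 30.9 yaw 11.02 len 52.6 res 0.6
from [ 469.3 -204.9  238.8] phi 100.98 w/row [-0. -0.  0.]
[[-0.3, -0.2, 25.6, -0.0002, -0.0003, 0.0002, 1], [-0.3, -0.2, 25.6, -0.0002, -0.0003, 0.0002, 1], [-0.3, -0.2, 25.6, -0.0002, -0.0003, 0.0002, 1], [-0.3, -0.2, 25.6, -0.0002, -0.0003, 0.0002, 1], [-0.3, -0.2, 25.6, -0.0002, -0.0003, 0.0002, 1], [-0.2, -0.2, 25.6, -0.0002, -0.0003, 0.0002, 1]]
panel 0.75 [592. 301.  95. 245.]
holder 0.62 [553. 252. 130. 205.]
[254. 290.  24.  26.] centre [549.5 269.5] z 65.2 yaw -4.5 len 52.9 res 5.09
[258. 219.  20.  34.] centre [770.   58.4] z 53.3 yaw -92.9 len 50.1 res 4.46
```

View pics/s2.png

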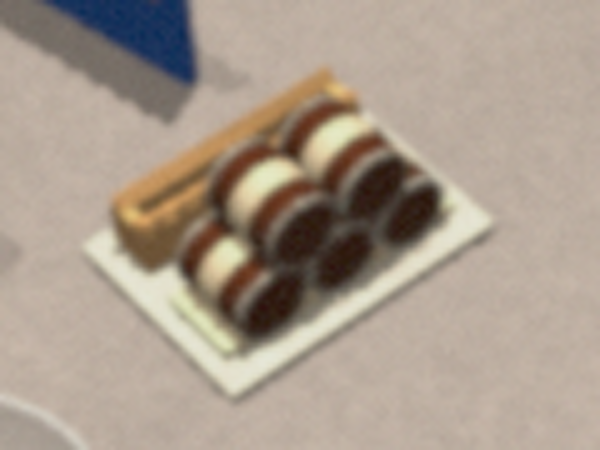

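The side crop shows the placed brown tin seated in the gap at crop (345,150), in line with its neighbour at (265,205). Next is the gold tin, seen by the wrist camera at (321,220).

>>> servo_tool --pt "0 -0.2 25.6 0 0 0 1" --pt "0 -0.2 25.6 0 0 0 1" --pt "0 -0.2 25.6 0 0 0 1" --pt "0 0 25.6 0 0 0 1" --pt "0 0 25.6 0 0 0 1" --pt "0 0 25.6 0 0 0 1" --pt "0 0 0 0 0 0 1" --pt "0 0 0 0 0 0 -1" --pt "0 0 0 0 0 0 -1" --pt "0 0 0 0 0 0 -1" --pt "0 0 0 0 0 0 -1" --pt "0 0 0 0 0 0 -1"

```text
t: 11.13
position: [0.4698, -0.206, 0.0878]
ee_rot: [0.001, 0.636, 0.771, 0.001]
wrist_force: [-0.1, 1.6, 8.1]
width: 0.0534
grasp_force: 63.3
```

>>> servo_tool --pt "0 0 -15 0 0 0 -1" --pt "0 0 -35 0 0 0 -1" --pt "0 0 -38 0 0 0 -1"

```text
t: 11.38
position: [0.468, -0.2054, 0.1749]
ee_rot: [-0.001, 0.636, 0.771, -0.0]
wrist_force: [1.0, -1.0, -1.1]
width: 0.0532
grasp_force: 63.4
```

Run:
```python
from h import *
plan(551,245,290,84.9,18,-1)
```

```text
from [ 468.  -205.4  174.9] phi 100.97 w/row [-0.    -0.     0.016]
[[23.7, 9.3, -6.4, -0.0001, -0.0001, 0.0156, -1], [23.8, 8.9, -6.4, -0.0001, -0.0001, 0.0156, -1], [24.0, 8.5, -6.4, -0.0001, -0.0001, 0.0156, -1], [24.1, 8.2, -6.4, -0.0001, -0.0001, 0.0156, -1], [24.2, 7.8, -6.4, -0.0001, -0.0001, 0.0156, -1], [24.3, 7.4, -6.4, -0.0001, -0.0001, 0.0156, -1], [24.5, 7.0, -6.4, -0.0001, -0.0001, 0.0156, -1], [24.6, 6.6, -6.4, -0.0001, -0.0001, 0.0156, -1], [24.7, 6.3, -6.4, -0.0001, -0.0001, 0.0156, -1], [24.8, 5.9, -6.4, -0.0001, -0.0001, 0.0156, -1], [24.8, 5.5, -6.4, -0.0001, -0.0001, 0.0156, -1], [24.9, 5.1, -6.4, -0.0001, -0.0001, 0.0156, -1], [25.0, 4.7, -6.4, -0.0001, -0.0001, 0.0156, -1], [25.1, 4.3, -6.4, -0.0001, -0.0001, 0.0156, -1], [25.1, 3.9, -6.4, -0.0001, -0.0001, 0.0156, -1], [25.2, 3.5, -6.4, -0.0001, -0.0001, 0.0156, -1], [25.3, 3.2, -6.4, -0.0001, -0.0001, 0.0156, -1], [25.3, 2.8, -6.4, -0.0001, -0.0001, 0.0156, -1]]
```

>>> servo_tool --pt "23.7 9.3 -6.4 0 0 0.0156 -1" --pt "23.8 8.9 -6.4 0 0 0.0156 -1" --pt "24 8.5 -6.4 0 0 0.0156 -1" --pt "24.1 8.2 -6.4 0 0 0.0156 -1" --pt "24.2 7.8 -6.4 0 0 0.0156 -1" --pt "24.3 7.4 -6.4 0 0 0.0156 -1" --pt "24.5 7 -6.4 0 0 0.0156 -1" --pt "24.6 6.6 -6.4 0 0 0.0156 -1" --pt "24.7 6.3 -6.4 0 0 0.0156 -1"

```text
t: 12.13
position: [0.5103, 0.0206, 0.2331]
ee_rot: [0.0, 0.689, 0.724, 0.0]
wrist_force: [1.0, 0.1, -2.6]
width: 0.0534
grasp_force: 63.6
```

>>> servo_tool --pt "24.8 5.9 -6.4 0 0 0.0156 -1" --pt "24.8 5.5 -6.4 0 0 0.0156 -1" --pt "24.9 5.1 -6.4 0 0 0.0156 -1" --pt "25 4.7 -6.4 0 0 0.0156 -1" --pt "25.1 4.3 -6.4 0 0 0.0156 -1" --pt "25.1 3.9 -6.4 0 0 0.0156 -1" --pt "25.2 3.5 -6.4 0 0 0.0156 -1" --pt "25.3 3.2 -6.4 0 0 0.0156 -1" --pt "25.3 2.8 -6.4 0 0 0.0156 -1" --pt "0 0 0 0 0 0 -1" --pt "0 0 0 0 0 0 -1"

```text
t: 13.05
position: [0.5515, 0.2464, 0.2903]
ee_rot: [-0.0, 0.737, 0.676, 0.001]
wrist_force: [0.2, -0.8, -0.7]
width: 0.0532
grasp_force: 63.5
```

Run:
```python
from h import *
s,im,W=wrist("w6.png");print(s["position"],s["ee_rot"])
for t in("second_tin","base_tin0","gold_tin"):
    for r in silhouettes(im,t)[:4]: tinfit(W,r["region"],-5,t+str(np.round(r["box"])))
```

```text
[0.55153488 0.2463767  0.29030944] [-1.37293646e-04  7.37139893e-01  6.75739598e-01  8.69152617e-04]
second_tin[315. 184.  79.  61.] centre [553.4 268.7] z 68.3 yaw -5.25 len 52.1 res 0.63
base_tin0[316. 135.  73.  35.] centre [555.3 291.1] z 30.9 yaw -5.18 len 52.2 res 0.66
base_tin0[325. 277.  46.   4.] centre [555.8 203.9] z 34.1 yaw -6.82 len 34.2 res 0.45
gold_tin[318. 343. 182. 132.] centre [551.8 246. ] z 233.3 yaw -5.01 len 52.8 res 0.57
```

>>> servo_tool --pt "-0.2 -0.5 20 0 0 0 -1" --pt "0 0 24 0 0 0 -1" --pt "0 0 24 0 0 0 -1" --pt "0 0 24 0 0 0 -1" --pt "0 0 16 0 0 0 -1" --pt "0 0 8 0 0 0 -1" --pt "0 0 0 0 0 0 -1" --pt "0 0 0 0 0 0 -1"

```text
t: 13.92
position: [0.5517, 0.2441, 0.1737]
ee_rot: [0.0, 0.738, 0.674, -0.0]
wrist_force: [0.7, 0.5, -0.7]
width: 0.0533
grasp_force: 63.5
```

Run:
```python
from h import *
s,im,W=wrist("w7.png");print(s["position"],s["wrist_force"])
for t in("second_tin","base_tin0","gold_tin"):
    for r in silhouettes(im,t)[:3]: tinfit(W,r["region"],-5,t+str(np.round(r["box"])))
```

```text
[0.55167273 0.244066   0.17372079] [ 0.662324    0.48609364 -0.70568012]
second_tin[314. 230. 136.  99.] centre [553.2 268.7] z 68.3 yaw -5.24 len 52.7 res 0.56
second_tin[358. 220. 247. 276.] centre [610.2 290.5] z 24.8 yaw -82.85 len 81.8 res 6.42
base_tin0[315. 153. 117.  61.] centre [555.1 291.3] z 30.8 yaw -5.26 len 52.8 res 0.6
gold_tin[317. 342. 183. 132.] centre [551.8 243.6] z 116.7 yaw -5.25 len 52.9 res 0.56
```

>>> servo_tool --pt "2.1 -0.8 3 0 0 0 -1" --pt "0 0 3.5 0 0 0 -1" --pt "0 0 0 0 0 0 -1" --pt "0 0 0 0 0 0 -1"

```text
t: 14.45
position: [0.5506, 0.2467, 0.1666]
ee_rot: [-0.0, 0.738, 0.675, -0.0]
wrist_force: [0.8, 0.2, -0.3]
width: 0.0532
grasp_force: 63.5
```

Run:
```python
from h import *
s,im,W=wrist("w8.png");print(s["position"],s["wrist_force"])
for t in("second_tin","gold_tin"):
    for r in silhouettes(im,t)[:1]: tinfit(W,r["region"],-5,t+str(np.round(r["box"])))
```

```text
[0.55060048 0.24673316 0.16656845] [ 0.75914195  0.21278661 -0.27048118]
second_tin[319. 232. 144.  90.] centre [553.2 268.8] z 68.3 yaw -5.21 len 53.1 res 0.58
gold_tin[319. 342. 180. 132.] centre [550.8 246.3] z 109.6 yaw -5.2 len 52.8 res 0.57
```

>>> servo_tool --pt "-0.4 0.3 2.5 0 0 0 -1" --pt "0 0 1.5 0 0 0 -1" --pt "0 0 0.3 0 0 0 -1" --pt "0 0 0 0 0 0 -1"

```text
t: 14.93
position: [0.5512, 0.2461, 0.1625]
ee_rot: [0.0, 0.738, 0.675, -0.0]
wrist_force: [0.1, -0.9, 0.4]
width: 0.0532
grasp_force: 63.8
```

>>> servo_tool --pt "0 0 0.6 0 0 0 -1" --pt "0 0 0 0 0 0 -1"

```text
t: 15.1
position: [0.5512, 0.2461, 0.1624]
ee_rot: [0.0, 0.738, 0.675, 0.0]
wrist_force: [-0.6, -2.0, 4.5]
width: 0.0533
grasp_force: 64.4
```

Contact. Releasing and lifting.

>>> servo_tool --pt "0 0 0 0 0 0 0.32" --pt "0 0 0 0 0 0 0.4" --pt "0 0 0 0 0 0 0.55" --pt "0 0 0 0 0 0 0.6" --pt "0 0 -10 0 0 0 0.6" --pt "0 0 -25 0 0 0 0.8" --pt "0 0 -35 0 0 0 1" --pt "0 0 -35 0 0 0 1" --pt "0 0 -25 0 0 0 1" --pt "0 0 0 0 0 0 1" --pt "0 0 0 0 0 0 1"

```text
t: 16.02
position: [0.5515, 0.2466, 0.2941]
ee_rot: [0.001, 0.738, 0.675, 0.002]
wrist_force: [-0.3, 0.5, -0.3]
width: 0.0852
grasp_force: 0.0
```

Run:
```python
from h import *
s,im,W=wrist("w9.png");print(s["position"])
for t in("gold_tin","second_tin"):
    for r in silhouettes(im,t)[:2]: tinfit(W,r["region"],-5,t+str(np.round(r["box"])))
w=W.reshape(-1,3)*1000
m=(w[:,2]>30)&(w[:,2]<60)&(w[:,0]>590)&(w[:,0]<680)&(abs(w[:,1]-240)<90);rect(w[m]/1000,"slot")
plan(640,-202,310,98.6,22,1)
```

```text
[0.55149007 0.24661618 0.29414025]
gold_tin[317. 230.  92.  70.] centre [551.4 245.5] z 105.5 yaw -5.27 len 52.5 res 0.59
second_tin[315. 175.  78.  45.] centre [553.2 268.5] z 67.9 yaw -5.2 len 52.1 res 0.63
second_tin[343. 189. 166. 199.] centre [608.1 271.4] z 25.4 yaw -92.37 len 87.3 res 5.24
slot 5284 [614.3 239.3] [144.4  31.3] 84.2 z [0.0317 0.0471]
from [550.6 245.9 291. ] phi 84.87 w/row [-0.     0.    -0.011]
[[-19.9, 5.9, -0.9, -0.0001, 0.0, -0.0109, 1], [-20.0, 5.6, -0.9, -0.0001, 0.0, -0.0109, 1], [-20.0, 5.4, -0.9, -0.0001, 0.0, -0.0109, 1], [-20.1, 5.2, -0.9, -0.0001, 0.0, -0.0109, 1], [-20.2, 5.0, -0.9, -0.0001, 0.0, -0.0109, 1], [-20.2, 4.8, -0.9, -0.0001, 0.0, -0.0109, 1], [-20.3, 4.6, -0.9, -0.0001, 0.0, -0.0109, 1], [-20.3, 4.3, -0.9, -0.0001, 0.0, -0.0109, 1], [-20.4, 4.1, -0.9, -0.0001, 0.0, -0.0109, 1], [-20.4, 3.9, -0.9, -0.0001, 0.0, -0.0109, 1], [-20.4, 3.7, -0.9, -0.0001, 0.0, -0.0109, 1], [-20.5, 3.4, -0.9, -0.0001, 0.0, -0.0109, 1], [-20.5, 3.2, -0.9, -0.0001, 0.0, -0.0109, 1], [-20.5, 3.0, -0.9, -0.0001, 0.0, -0.0109, 1], [-20.6, 2.8, -0.9, -0.0001, 0.0, -0.0109, 1], [-20.6, 2.6, -0.9, -0.0001, 0.0, -0.0109, 1], [-20.6, 2.3, -0.9, -0.0001, 0.0, -0.0109, 1], [-20.7, 2.1, -0.9, -0.0001, 0.0, -0.0109, 1], [-20.7, 1.9, -0.9, -0.0001, 0.0, -0.0109, 1], [-20.7, 1.7, -0.9, -0.0001, 0.0, -0.0109, 1], [-20.7, 1.4, -0.9, -0.0001, 0.0, -0.0109, 1], [-20.7, 1.2, -0.9, -0.0001, 0.0, -0.0109, 1]]
```

>>> servo_tool --pt "-19.9 5.9 -0.9 0 0 -0.011 1" --pt "-20 5.6 -0.9 0 0 -0.011 1" --pt "-20 5.4 -0.9 0 0 -0.011 1" --pt "-20.1 5.2 -0.9 0 0 -0.011 1" --pt "-20.2 5 -0.9 0 0 -0.011 1" --pt "-20.2 4.8 -0.9 0 0 -0.011 1" --pt "-20.3 4.6 -0.9 0 0 -0.011 1" --pt "-20.3 4.3 -0.9 0 0 -0.011 1" --pt "-20.4 4.1 -0.9 0 0 -0.011 1" --pt "-20.4 3.9 -0.9 0 0 -0.011 1" --pt "-20.4 3.7 -0.9 0 0 -0.011 1"

```text
t: 17.08
position: [0.5955, 0.0211, 0.3005]
ee_rot: [-0.001, 0.696, 0.718, -0.001]
wrist_force: [0.8, -0.2, -0.6]
width: 0.0853
grasp_force: 0.0
```

>>> servo_tool --pt "-20.5 3.4 -0.9 0 0 -0.011 1" --pt "-20.5 3.2 -0.9 0 0 -0.011 1" --pt "-20.5 3 -0.9 0 0 -0.011 1" --pt "-20.6 2.8 -0.9 0 0 -0.011 1" --pt "-20.6 2.6 -0.9 0 0 -0.011 1" --pt "-20.6 2.3 -0.9 0 0 -0.011 1" --pt "-20.7 2.1 -0.9 0 0 -0.011 1" --pt "-20.7 1.9 -0.9 0 0 -0.011 1" --pt "-20.7 1.7 -0.9 0 0 -0.011 1" --pt "-20.7 1.4 -0.9 0 0 -0.011 1" --pt "-20.7 1.2 -0.9 0 0 -0.011 1" --pt "0 0 0 0 0 0 1"

```text
t: 18.08
position: [0.6404, -0.2071, 0.3097]
ee_rot: [-0.0, 0.653, 0.757, -0.002]
wrist_force: [-0.9, -0.6, -0.6]
width: 0.0857
grasp_force: 0.0
```

```bash
cat >> h.py <<'E'
def edge(W,zb,c,R_=90):
    "mean-line of points in height band"
    w=W.reshape(-1,3)*1000;m=(w[:,2]>zb[0])&(w[:,2]<zb[1])&(np.hypot(w[:,0]-c[0],w[:,1]-c[1])<R_);rect(w[m]/1000,str(zb))
    return w[m]
E
python3 - <<'E'
from h import *
s,im,W=wrist("w10.png");print(s["position"])
for r in silhouettes(im,"panel")[:2]:
    p=W[r["region"]];print(round(r["conf"],2),np.round(r["box"]));rect(p[np.isfinite(p[:,2])],"panel")
for zb in((160,180),(150,160),(120,140),(80,100),(48,70),(30,47)): edge(W,zb,(648,-203),100)
E
```

```text
[ 0.64038172 -0.20711411  0.30971637]
0.6 [335. 232.  24. 225.]
panel 3960 [ 662.2 -249.3] [ 18.1 216.5] 10.5 z [0.0289 0.1699]
(160, 180) 3156 [ 650.4 -202.2] [  8.  119.6] 9.1 z [0.1632 0.17  ]
(150, 160) 50 [ 646.5 -201.9] [  6.8 118.1] 5.6 z [0.1509 0.1599]
(120, 140) 102 [ 646.4 -201.7] [  7.2 117.7] 5.5 z [0.1203 0.1383]
(80, 100) 119 [ 646.3 -201. ] [  7.4 116. ] 5.3 z [0.0807 0.0954]
(48, 70) 71 [ 650.1 -197.9] [ 21.7 125.4] 9.5 z [0.0482 0.0688]
(30, 47) 3021 [ 650.5 -202.3] [ 30.6 141.6] 9.1 z [0.0374 0.0467]
```

View pics/w10.png

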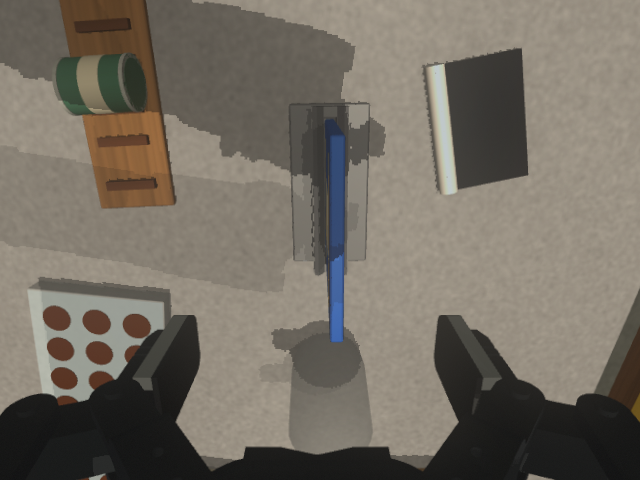

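Run:
```python
from h import *
plan(650.4,-202.2,204,99.1,5,1)
s=observe();im=get_image("wrist");W=cloud(im,s)
w=edge(W,(160,180),(650,-202),70);y=np.radians(9.1)
A=np.c_[(w[:,0]-650)*np.cos(y)+(w[:,1]+202)*np.sin(y),-(w[:,0]-650)*np.sin(y)+(w[:,1]+202)*np.cos(y),np.ones(len(w))]
m=abs(A[:,0])<3;print(np.linalg.lstsq(A[m],w[m][:,2],rcond=None)[0])
```

```text
from [ 640.5 -202.4  310. ] phi 98.63 w/row [-0.    -0.    -0.002]
[[-0.3, 2.0, 21.2, -0.0005, -0.0002, -0.0016, 1], [-0.3, 2.0, 21.2, -0.0005, -0.0002, -0.0016, 1], [-0.3, 2.0, 21.2, -0.0005, -0.0002, -0.0016, 1], [-0.3, 2.0, 21.2, -0.0005, -0.0002, -0.0016, 1], [-0.3, 2.0, 21.2, -0.0005, -0.0002, -0.0016, 1]]
(160, 180) 2972 [ 650.6 -202.2] [  7.8 119.6] 9.1 z [0.1671 0.1701]
[ 1.82162715e-02 -2.77222299e-03  1.68734343e+02]
```

>>> servo_tool --pt "-0.3 2 21.2 0 0 -0.0016 1" --pt "-0.3 2 21.2 0 0 -0.0016 1" --pt "-0.3 2 21.2 0 0 -0.0016 1" --pt "-0.3 2 21.2 0 0 -0.0016 1" --pt "-0.3 2 21.2 0 0 -0.0016 0.8" --pt "0 0 0 0 0 0 0" --pt "0 0 0 0 0 0 -0.4" --pt "0 0 0 0 0 0 -0.7" --pt "0 0 0 0 0 0 -1" --pt "0 0 0 0 0 0 -1" --pt "0 0 0 0 0 0 -1" --pt "0 0 0 0 0 0 -1"

```text
t: 19.23
position: [0.6515, -0.2016, 0.2072]
ee_rot: [0.001, 0.648, 0.761, 0.0]
wrist_force: [-0.6, 0.7, 6.2]
width: 0.0069
grasp_force: 59.6
```

>>> servo_tool --pt "0 0 -8 0 0 0 -1" --pt "0 0 -15 0 0 0 -1" --pt "0 0 -20 0 0 0 -1" --pt "0 0 -25 0 0 0 -1" --pt "0 0 -25 0 0 0 -1" --pt "0 0 -20 0 0 0 -1" --pt "0 0 -15 0 0 0 -1" --pt "0 0 0 0 0 0 -1"

```text
t: 19.9
position: [0.652, -0.2016, 0.3379]
ee_rot: [0.003, 0.648, 0.761, 0.001]
wrist_force: [0.6, -0.2, -1.8]
width: 0.0069
grasp_force: 58.6
```

Run:
```python
from h import *
s=observe();print(s["wrist_force"],s["torque"],s["width"])
plan(620,226,340,84.8,22,-1)
```

```text
[ 0.60368877 -0.17065886 -1.82758824] [-0.02006444 -0.06091651 -0.03463062] 0.006919965174103515
from [ 652.  -201.6  337.9] phi 99.17 w/row [0.    0.    0.011]
[[19.4, 1.7, -0.1, 0.0003, 0.0001, 0.0114, -1], [19.4, 1.4, -0.1, 0.0003, 0.0001, 0.0114, -1], [19.5, 1.2, -0.1, 0.0003, 0.0001, 0.0114, -1], [19.5, 1.0, -0.1, 0.0003, 0.0001, 0.0114, -1], [19.5, 0.8, -0.1, 0.0003, 0.0001, 0.0114, -1], [19.5, 0.6, -0.1, 0.0003, 0.0001, 0.0114, -1], [19.5, 0.3, -0.1, 0.0003, 0.0001, 0.0114, -1], [19.5, 0.1, -0.1, 0.0003, 0.0001, 0.0114, -1], [19.5, -0.1, -0.1, 0.0003, 0.0001, 0.0114, -1], [19.5, -0.3, -0.1, 0.0003, 0.0001, 0.0114, -1], [19.5, -0.6, -0.1, 0.0003, 0.0001, 0.0114, -1], [19.5, -0.8, -0.1, 0.0003, 0.0001, 0.0114, -1], [19.5, -1.0, -0.1, 0.0003, 0.0001, 0.0114, -1], [19.5, -1.2, -0.1, 0.0003, 0.0001, 0.0114, -1], [19.4, -1.4, -0.1, 0.0003, 0.0001, 0.0114, -1], [19.4, -1.7, -0.1, 0.0003, 0.0001, 0.0114, -1], [19.4, -1.9, -0.1, 0.0003, 0.0001, 0.0114, -1], [19.4, -2.1, -0.1, 0.0003, 0.0001, 0.0114, -1], [19.4, -2.3, -0.1, 0.0003, 0.0001, 0.0114, -1], [19.3, -2.6, -0.1, 0.0003, 0.0001, 0.0114, -1], [19.3, -2.8, -0.1, 0.0003, 0.0001, 0.0114, -1], [19.3, -3.0, -0.1, 0.0003, 0.0001, 0.0114, -1]]
```

>>> servo_tool --pt "19.4 1.7 0 0 0 0.0114 -1" --pt "19.4 1.4 0 0 0 0.0114 -1" --pt "19.5 1.2 0 0 0 0.0114 -1" --pt "19.5 1 0 0 0 0.0114 -1" --pt "19.5 0.8 0 0 0 0.0114 -1" --pt "19.5 0.6 0 0 0 0.0114 -1" --pt "19.5 0.3 0 0 0 0.0114 -1" --pt "19.5 0.1 0 0 0 0.0114 -1" --pt "19.5 -0.1 0 0 0 0.0114 -1" --pt "19.5 -0.3 0 0 0 0.0114 -1" --pt "19.5 -0.6 0 0 0 0.0114 -1"

```text
t: 20.82
position: [0.6344, 0.0132, 0.3327]
ee_rot: [-0.001, 0.695, 0.719, -0.001]
wrist_force: [-0.2, 0.2, -1.8]
width: 0.0071
grasp_force: 58.5
```

>>> servo_tool --pt "19.5 -0.8 0 0 0 0.0114 -1" --pt "19.5 -1 0 0 0 0.0114 -1" --pt "19.5 -1.2 0 0 0 0.0114 -1" --pt "19.4 -1.4 0 0 0 0.0114 -1" --pt "19.4 -1.7 0 0 0 0.0114 -1" --pt "19.4 -1.9 0 0 0 0.0114 -1" --pt "19.4 -2.1 0 0 0 0.0114 -1" --pt "19.4 -2.3 0 0 0 0.0114 -1" --pt "19.3 -2.6 0 0 0 0.0114 -1" --pt "19.3 -2.8 0 0 0 0.0114 -1" --pt "19.3 -3 0 0 0 0.0114 -1" --pt "0 0 0 0 0 0 -1"

```text
t: 21.82
position: [0.6171, 0.2315, 0.3326]
ee_rot: [-0.002, 0.737, 0.676, 0.0]
wrist_force: [-0.6, 1.4, -2.2]
width: 0.0071
grasp_force: 58.5
```

Run:
```python
from h import *
s,im,W=wrist("w11.png");print(s["position"],s["ee_rot"])
print("slot");edge(W,(32,60),(615,239),80)
z=s["position"][2]*1000
for a in((-50,-30),(-80,-50),(-110,-80),(-140,-110),(-170,-140),(-200,-170)): edge(W,(z+a[0],z+a[1]),(s["position"][0]*1000,s["position"][1]*1000),80)
```

```text
[0.61710077 0.23148429 0.3326117 ] [-1.81162115e-03  7.36622601e-01  6.76301595e-01  1.18951565e-04]
slot
(32, 60) 3477 [590.1 241.3] [143.2  81.3] 85.0 z [0.0355 0.0545]
(np.float64(282.61170035233425), np.float64(302.61170035233425)) 10185 [616.8 243.9] [42.3 90.1] 15.4 z [0.2842 0.3011]
(np.float64(252.61170035233425), np.float64(282.61170035233425)) 1947 [620.  264.3] [54.6 34.6] 85.2 z [0.2573 0.2822]
(np.float64(222.61170035233425), np.float64(252.61170035233425)) 189 [622.1 290.7] [1.8 8. ] 86.6 z [0.2244 0.2521]
(np.float64(192.61170035233425), np.float64(222.61170035233425)) 105 [622.  290.8] [1.5 7.9] 86.0 z [0.1931 0.2218]
(np.float64(162.61170035233425), np.float64(192.61170035233425)) 78 [621.8 290.5] [1.4 7.9] 85.2 z [0.1635 0.1922]
(np.float64(132.61170035233425), np.float64(162.61170035233425)) 50 [621.8 290.8] [0.9 7.5] 82.5 z [0.1373 0.1614]
```

View pics/w11.png

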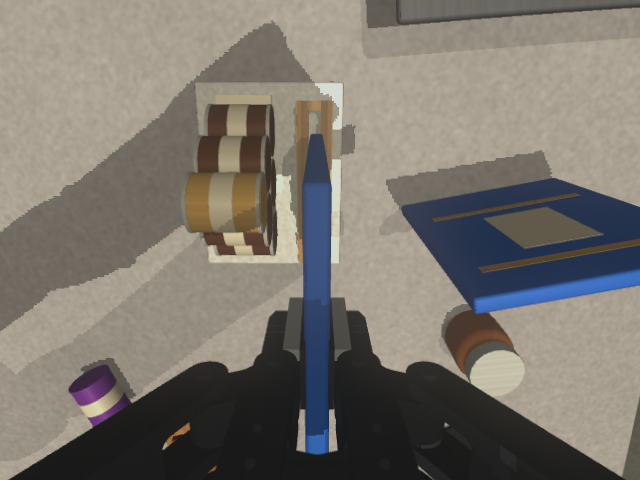

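>>> servo_tool --pt "4.2 -1.3 5 0 0 0.0025 -1" --pt "4.2 -1.4 15 0 0 0.0025 -1" --pt "0 0 20 0 0 0 -1" --pt "0 0 20 0 0 0 -1" --pt "0 0 10 0 0 0 -1" --pt "0 0 0 0 0 0 -1" --pt "0 0 0 0 0 0 -1"

```text
t: 22.45
position: [0.6171, 0.2342, 0.2634]
ee_rot: [-0.0, 0.74, 0.672, -0.001]
wrist_force: [-0.2, 0.4, -0.4]
width: 0.0074
grasp_force: 58.4
```

```bash
cat > pan.py <<'E'
from h import *
s,im,W=wrist("w12.png");P=s["position"]*1000;print(P,s["ee_rot"],s["wrist_force"])
w=W.reshape(-1,3)*1000;c=im["color"].reshape(-1,3).astype(int)
blue=(c[:,2]>c[:,0]*1.6)&(c[:,2]>50)&(np.hypot(w[:,0]-P[0],w[:,1]-P[1])<90)
ex=np.array([.9959,-.0906]);ey=np.array([.0906,.9959]);O=np.array([551.1,245.4])
S=np.c_[(w[:,:2]-O)@ex,(w[:,:2]-O)@ey,w[:,2]]
b=S[blue];top=b[b[:,2]>P[2]-50]
for lo,hi in((0,20),(20,40),(40,80)):
    q=top[(top[:,1]>lo)&(top[:,1]<hi)]
    if len(q): print("top y",lo,hi,"x",np.round(np.percentile(q[:,0],[2,50,98]),1),"z",np.round(np.median(q[:,2]),1))
e=b[b[:,2]<P[2]-50]
for z in range(60,240,30):
    q=e[(e[:,2]>z)&(e[:,2]<z+30)]
    if len(q)>10: print("edge z",z,"x",np.round(np.percentile(q[:,0],[2,98]),1),"y",np.round(np.median(q[:,1]),1),len(q))
q=S[(S[:,2]>40)&(S[:,2]<50)&(S[:,0]>40)&(S[:,0]<90)&(abs(S[:,1])<80)]
if len(q): print("lips x",np.round(np.percentile(q[:,0],[1,50,99]),1),"ymax",q[:,1].max())
E
python3 pan.py
```

```text
[617.10331701 234.2390243  263.42099128] [-7.80919927e-05  7.40325582e-01  6.72248280e-01 -5.26014639e-04] [-0.24341636  0.41700593 -0.42544069]
top y 0 20 x [63.4 67.2 70.8] z 225.0
top y 20 40 x [63.6 67.3 70.8] z 224.9
top y 40 80 x [63.7 67.2 71. ] z 224.9
edge z 60 x [151.6 154.1] y -26.8 68
edge z 90 x [150.6 154. ] y -27.1 141
edge z 120 x [150.4 154. ] y -27.7 381
edge z 150 x [150.4 154. ] y -28.1 607
edge z 180 x [150.4 154. ] y -28.2 864
lips x [49.8 54.8 78.2] ymax 71.800667779048
```

>>> servo_tool --pt "2.7 -1.6 0 0 0 0 -1" --pt "2.6 -1.6 4 0 0 0 -1" --pt "0 0 4 0 0 0 -1" --pt "0 0 0 0 0 0 -1" --pt "0 0 0 0 0 0 -1"

```text
t: 22.92
position: [0.6142, 0.2405, 0.2555]
ee_rot: [-0.0, 0.74, 0.673, -0.0]
wrist_force: [0.2, 0.0, -1.0]
width: 0.0073
grasp_force: 58.5
```

```bash
echo 'print("top ymax",np.percentile(top[:,1],99.5))' >> pan.py; python3 pan.py | grep -v edge
```

```text
[614.16510426 240.541074   255.50867496] [-3.04149213e-05  7.39928747e-01  6.72685220e-01 -2.09358622e-04] [ 0.20762123  0.02470841 -1.04264144]
top y 0 20 x [59.9 63.7 67.1] z 217.1
top y 20 40 x [60.  63.6 67.3] z 217.1
top y 40 80 x [60.2 63.8 67.5] z 217.0
lips x [49.8 72.2 78.2] ymax 71.74257783407366
top ymax 60.22611059385713
```

>>> servo_tool --pt "0 0.3 5 0 0 0 -1" --pt "0 0 6 0 0 0 -1" --pt "0 0 6 0 0 0 -1" --pt "0 0 5 0 0 0 -1" --pt "0 0 0 0 0 0 -1"

```text
t: 23.38
position: [0.6141, 0.2402, 0.232]
ee_rot: [-0.0, 0.74, 0.673, -0.001]
wrist_force: [1.3, -0.3, -1.5]
width: 0.0071
grasp_force: 58.5
```

```bash
python3 pan.py | grep -v edge
```

```text
[614.10748561 240.1612496  232.00786205] [-3.64196754e-04  7.39999158e-01  6.72606821e-01 -1.08495775e-03] [ 1.30519905 -0.33909951 -1.47947236]
top y 0 20 x [ 59.8  63.6 116.3] z 193.6
top y 20 40 x [60.  63.7 67.2] z 193.5
top y 40 80 x [60.1 63.6 67.4] z 193.4
lips x [49.8 72.4 78.2] ymax 71.76850832799623
top ymax 60.04771488031164
```

>>> servo_tool --pt "0 0.3 5 0 0 0 -1" --pt "0 0 6 0 0 0 -1" --pt "0 0 6 0 0 0 -1" --pt "0 0 4 0 0 0 -1" --pt "0 0 0 0 0 0 -1"

```text
t: 23.85
position: [0.6144, 0.2402, 0.2114]
ee_rot: [-0.0, 0.74, 0.673, -0.001]
wrist_force: [0.6, -0.5, -2.1]
width: 0.0071
grasp_force: 58.6
```

>>> servo_tool --pt "0 0 2 0 0 0 -1" --pt "0 0 1.5 0 0 0 -1" --pt "0 0 1 0 0 0 -1" --pt "0 0 0 0 0 0 -1"

```text
t: 24.18
position: [0.6149, 0.2404, 0.2081]
ee_rot: [-0.0, 0.74, 0.673, -0.0]
wrist_force: [0.1, -0.9, -1.4]
width: 0.007
grasp_force: 58.6
```

>>> servo_tool --pt "0 0 1 0 0 0 -1" --pt "0 0 1 0 0 0 -1" --pt "0 0 0 0 0 0 -1"

```text
t: 24.43
position: [0.6152, 0.2406, 0.2071]
ee_rot: [0.0, 0.74, 0.673, 0.001]
wrist_force: [-0.1, -0.6, 5.1]
width: 0.0071
grasp_force: 59.6
```

```bash
python3 pan.py | grep -v edge
```

```text
[615.20807582 240.58556725 207.1280362 ] [2.41163182e-04 7.40059817e-01 6.72540751e-01 5.89794362e-04] [-0.07699956 -0.5979377   5.11541485]
top y 0 20 x [61.  64.8 68.5] z 168.8
top y 20 40 x [61.1 64.8 68.4] z 168.7
top y 40 80 x [61.3 64.8 68.6] z 168.6
lips x [49.9 56.4 78.2] ymax 71.76018510691858
top ymax 60.69362032411412
```

>>> servo_tool --pt "0 0 0 0 0 0 -0.7" --pt "0 0 0 0 0 0 -0.5" --pt "0 0 0 0 0 0 -0.3" --pt "0 0 0 0 0 0 -0.2" --pt "0 0 -10 0 0 0 -0.2" --pt "0 0 -25 0 0 0 -0.2" --pt "0 0 -30 0 0 0 -0.2" --pt "0 0 -30 0 0 0 0" --pt "0 0 -15 0 0 0 0" --pt "0 0 0 0 0 0 0"

```text
t: 25.32
position: [0.6161, 0.2413, 0.3214]
ee_rot: [0.001, 0.74, 0.673, 0.004]
wrist_force: [-0.1, 0.5, 1.0]
width: 0.0428
grasp_force: 0.0
```

```bash
python3 pan.py | grep -v edge
python3 - <<'E'
from h import *
im=get_image("side");W=cloud(im);save(im,"s3.png",(180,180,430,350),3)
s=observe();im=get_image("wrist");W=cloud(im,s)
for r in silhouettes(im,"gold_tin")[:1]: tinfit(W,r["region"],-5,"gold")
E
```

```text
[616.08834303 241.26105857 321.41343668] [0.00104243 0.74006587 0.67252439 0.00351506] [-0.05378705  0.48675818  1.00280168]
lips x [49.9 57.3 78.1] ymax 71.32956917312873
gold centre [552.5 245.5] z 105.4 yaw -5.42 len 52.7 res 2.42Traceback (most recent call last):
  File "pan.py", line 17, in <module>
    print("top ymax",np.percentile(top[:,1],99.5))
                     ~~~~~~~~~~~~~^^^^^^^^^^^^^^^
    return _quantile_unchecked(
        a, q, axis, out, overwrite_input, method, keepdims, weights)
    return _ureduce(a,
                    func=_quantile_ureduce_func,
    ...<5 lines>...
                    overwrite_input=overwrite_input,
                    method=method)
    r = func(a, **kwargs)
    result = _quantile(arr,
                       quantiles=q,
    ...<2 lines>...
                       out=out,
                       weights=wgt)
    slices_having_nans = np.isnan(arr[-1, ...])
                                  ~~~^^^^^^^^^
IndexError: index -1 is out of bounds for axis 0 with size 0
```

View pics/s3.png

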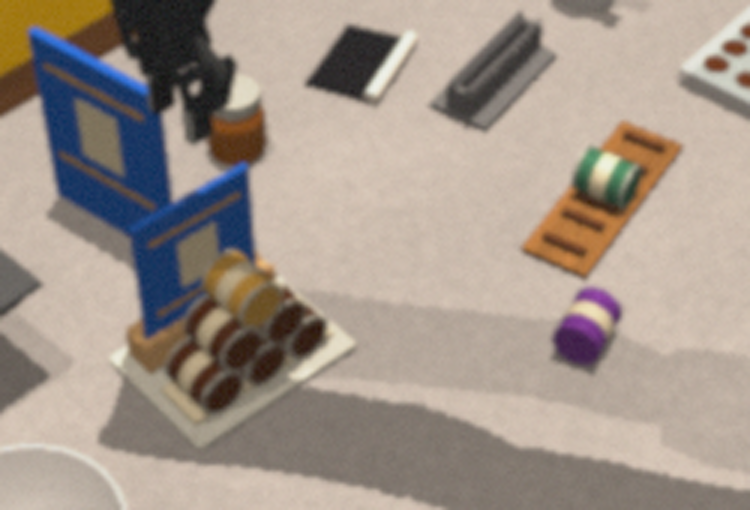

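The side crop shows the pyramid complete with gold on top at (245,285) and the panel upright in the slot at (195,250). The green and purple tins are untouched, and the gripper is clear of everything.

```bash
python3 -c "
from plant import *
print(hand_in())"
```

```text
the job is handed in; nothing more can be done
None
```

The job is handed in at about 25 s of robot time: the brown tin lies in the second-row gap, the gold tin is the crown, and the smaller blue panel stands upright, fully down in the slot; the hand-in gave no verdict.

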